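Tip the template out of its case and weight it on the blank

TASK

Set the short iron weight aside without toppling it, press down the flush aluminium template at the end by the case's thumb notch to tip its other end up, and lift the template out of its wooden case. Without dropping it, lay it flat on the plywood blank, centred and square with it, and then gently stand the same weight upright on the middle of the template to hold it for marking out. Leave everything else on the bench where it is.

Things in the scene. Friction and masses are not known exactly. Their poses are not given: they have to be found in the camera images.
- case: Open-topped wooden case, fixed to the bench: 192 (x) x 86 (y) x 42 mm high, origin at the centre of its underside, x along its length. Walls 12 mm thick round an opening of 168 x 62 mm, inner floor 6 mm up; the -x end wall has a thumb notch 34 mm wide in its middle, down to 18 mm above the bench. The template lies in it with its top flush with the rim, 3 mm free at each long side and 4 mm at each end, on a narrow steel lifter.
- lifter (a joint): Tilt (rad) of the steel lifter under the template: 0 = level, 0.30 = fully tipped (stop). It is a bar 150 x 30 x 4 mm on a stiff pivot across the case, 25 mm to the -x side of the case's centre and 30 mm up (the bar's top is 7 mm above the pivot). Pressing the template's -x end (best about 65 mm from its centre) with some 6 to 8 N sinks that end about 12 mm there and raises the +x end about 30 mm above the rim; the pivot's friction holds it tipped when let go.
- template: Flat aluminium template 160 (x) x 56 (y) x 5 mm, corners clipped 7 x 6 mm, about 0.12 kg, loose, the same both ways round. Origin at the centre of its underside, z up through its top. Starts in the case, its x axis along the case's x.
- weight: Short black iron cylinder, 50 mm diameter, 45 mm high, about 0.6 kg, loose. Origin at the centre of its underside. Starts standing on the template between its centre and its +x end.
- blank: Bare plywood blank 200 (x) x 80 (y) x 10 mm, fixed flat on the bench, origin at the centre of its underside, x along its length.
- post: Bystander: taller, thinner iron cylinder, 36 mm diameter, 90 mm high, standing on the bench between case and blank; origin at the centre of its underside. Leave it.
- awl: Bystander: awl with a dark wooden handle lying beside the blank, 118 mm long along its x (from -113 to +8 mm), 28 mm high; origin on the bench under the handle's end. Leave it.
- tape: Bystander: black tape measure 72 (x) x 36 x 31 mm high beside the case; origin at the centre of its underside. Leave it.
- glue: Bystander: white bottle, 60 mm diameter, 150 mm high, origin at the centre of its underside. Leave it.
- jar: Bystander: amber jar, 72 mm diameter, 85 mm high, origin at the centre of its underside. Leave it.
- mallet: Bystander: wooden mallet lying along its x, head (60 mm diameter, 90 mm long along y) at x = +60 mm, handle end at x = -130 mm; origin on the bench. Leave it.
- bowl: Bystander: terracotta bowl, 110 mm across, 45 mm high, origin at the centre of its underside. Leave it.
Things that resemble listed ones, but are neither listed nor needed, are in the scene too. There is more than one size of the template; the one meant has the size given above.

How it is judged (in metres and radians):
On the way, in this order (a step that is already met when the one before it is completed fails the run):
1. the weight has been taken off the template (horizontal distance between weight and template above 0.1 m and value of joint lifter below 0.1 rad), for 0.2 s.
2. the template, still in its case, is tipped up by its pressed end (value of joint lifter above 0.22 rad and horizontal distance between template and case below 0.02 m and angle between template's own z axis and vertical above 0.2 rad), for 0.2 s.
3. the template is lifted clear of the case (height (world z) of template above 0.08 m), for 0.1 s.
4. the template lies flat, centred and square on the blank, let go, with nothing on it yet (x of template in the frame of blank between -0.012 and 0.012 m and y of template in the frame of blank between -0.01 and 0.01 m and z of template in the frame of blank between 0.007 and 0.013 m and angle between the x axis of template and the x axis of blank, either way round below 0.1 rad and angle between template's own z axis and vertical below 0.05 rad and horizontal distance between weight and template above 0.06 m and contact force between the fingers and template below 0.3 N and linear speed of template below 0.02 m/s and angular speed of template below 0.1 rad/s), for 0.2 s.
At the end, for the whole second after the job is handed in: The template lies flat on the blank, its centre within 12 mm lengthways and 10 mm sideways of the blank's centre and its length within 0.10 rad of the blank's; the short weight stands upright on it within 25 mm lengthways and 15 mm sideways of the template's centre; both are at rest (x of template in the frame of blank between -0.012 and 0.012 m and y of template in the frame of blank between -0.01 and 0.01 m and z of template in the frame of blank between 0.007 and 0.013 m and angle between the x axis of template and the x axis of blank, either way round below 0.1 rad and angle between template's own z axis and vertical below 0.05 rad and x of weight in the frame of template between -0.025 and 0.025 m and y of weight in the frame of template between -0.015 and 0.015 m and z of weight in the frame of template between 0.002 and 0.008 m and angle between weight's own z axis and vertical below 0.08 rad and linear speed of each of template, weight below 0.02 m/s and angular speed of each of template, weight below 0.1 rad/s); the robot touches nothing.
It fails at once if a bystander is moved more than 20 mm or toppled (distance of any of post, awl, tape, glue, jar, mallet, bowl from where it was at the start of the episode above 0.02 m or angle between any of post, awl, tape, glue, jar, mallet, bowl's own z axis and vertical above 0.3 rad).
It fails at once if the weight is toppled (tilted more than 0.5 rad) (angle between weight's own z axis and vertical above 0.5 rad).
It fails at once if the weight is dropped (falls free of the fingers at more than 0.35 m/s, some 6 mm) (contact force between the fingers and weight below 0.1 N and linear speed of weight above 0.35 m/s).
It fails at once if the template is dropped (falls free of the fingers at more than 0.5 m/s, some 13 mm) (contact force between the fingers and template below 0.1 N and linear speed of template above 0.5 m/s).
It also fails if it takes over 72 s, if anything falls off the work surface, if the arm or the gripper's body presses on something with over 40 N, if the wrist force passes 120 N, or if a joint passes its speed limit or range.

ROBOT

A 6-joint arm with a two-finger parallel gripper is mounted at the origin on the work surface. World frame = base frame: x ahead of the robot, y to its left, z up, the work surface at z = 0. Lengths are in m, angles in degrees, forces in N, time in s.
With the tool pointing down it reaches from about 0.375 to 0.9 m from the base axis. Payload 3.1 kg.
Tool frame: the origin (TCP) lies on the centre line of the jaws, within the pads' length; the fingertips stand 25 mm ahead of it and the grasp point (between the pads) lies 6 mm ahead of it; z points along the fingers, y is the line along which they close (so a half turn about z gives the same grasp; the last joint's range is limited). The gripper opens to 87 mm and grips with 3 to 60 N. Pads are 19 mm wide; open, the fingers measure 117 mm over their backs; the gripper's body (75 mm by 190 mm) begins 51 mm behind the grasp point.
Start: joints at [-81.847, 30.224, 82.088, -0, 67.689, -10.227], TCP at [0.197, -0.593, 0.248] pointing down, gripper open.
Joint ranges: [-176.69, 176.69], [-43.24, 126.21], [12.49, 139.97], [-82, 262], [0, 151.66], [-163.58, 163.58]. Speed limits (degrees/s): [159.86, 159.86, 180, 180, 180, 180].

INTERFACE

Orientations are given as a 3x3 rotation matrix whose columns are the frame's x, y, z axes.
In Python, from rig import * gives the robot as it stands.
- The arm moves only by the tool step_arm, never from a script. Its argument "steps" is a list of rows, each a list of 7 numbers: the shift along the tool's x, y, z normalised to -1 to 1, where 1 is 0.3 m, then the turn, a rotation vector about the tool's x, y, z normalised to -1 to 1, where 1 is 45 degrees, then the gripper's target within -1 to 1 (shut at 1, half-way at 0, fully open at -1). A call has 1 to 8 rows; each row is the pose to reach, as a shift and turn from the pose commanded when the call began, along the tool's axes at that moment; what a row does not reach only later rows make up. A row lasts 1/12 s, in which the tool goes at most 41.7 mm and 7.16 degrees, less where a joint would pass 70% of its speed; a pose out of reach is approached as far as the arm can. A call with a number of a shift or a turn outside -1 to 1 is refused whole. A call with a gripper value outside its range is refused whole. The fingers move at their own pace and stop on an object; the grip force is fixed at half the most. Time passes only in rows, so rows that repeat a pose let the fingers close. It gives the time, the measured TCP pose, the force, the opening and the grip force at its end, in the units of the state.
- read_state(): the state, without advancing time (a new reading comes with each control period).
- capture(name): name is "scene" or "top"; returns a dict with "image" (420x560x3 uint8, red, green, blue), "vertical_fov" (degrees; the focal length in pixels is half the picture's height over the tangent of half this angle, whatever the lens; pixels are square), "cx", "cy" (the principal point, pixels), "world_from_camera" (4x4, takes a point from camera to world coordinates). Camera axes: x right, y down, z forward; pixel columns grow to the right and rows downward; lengths in m; the calibration is good to about 2 mm. A picture is of the moment at which its call begins. There is no depth.
- hand_in(): hands the job in; it is judged then, once.
The state is a dict: "time_s": time; "joint_positions": joint angles; "qvel": joint speeds; "tau": joint torques, N m; "position": TCP position; "tcp_rot": TCP orientation; "force": force on the tool from outside, world axes, zero at the start; "moment": the same for the moment, N m; "opening": opening from 0.0 (shut) to 1.0 (fully open); "grasp_force": force on a finger pad.
Only numpy, scipy, OpenCV 4.12 (cv2) and the standard library are available. Lean on these libraries where they do the work, as an engineer would, in place of code of your own. Each camera call takes 0.05 s, during which the arm holds its last target. There are 200 camera calls.

## Working session

There is one attempt and no reset: what is moved stays moved. The work goes in short steps, Python scripts to look and compute and a tool call to move; the robot and the scene stay as the last step left them, time stands still between calls to the robot, and variables do not carry over. Pictures are saved under pics/ and viewed, at most 10 in all, crops included, and the job is handed in when it is done.

Besides the shell and the picture viewer there is one more tool, called as name([rows], argument=value, ...), one row to a line, values as JSON. step_arm: Moves the arm, as the interface text tells. Scaled input: -1 to 1 covers 0.3 m each way for a shift and 45 degrees each way for a turn. Its arguments: {"type":"object","properties":{"steps":{"type":"array"}},"required":["steps"]}

```bash
mkdir -p pics
cat > h.py <<'E'
from rig import *
import numpy as np, cv2
def cap(n,f=None):
    c=capture(n)
    if f: cv2.imwrite('pics/'+f,c["image"][:,:,::-1])
    return c
def ray(c,u,v):
    h=c["image"].shape[0]; f=h/2/np.tan(np.radians(c["vertical_fov"])/2)
    T=np.array(c["world_from_camera"]); d=T[:3,:3]@np.array([(u-c["cx"])/f,(v-c["cy"])/f,1])
    return T[:3,3],d
def onz(c,u,v,z):
    o,d=ray(c,u,v); return o+d*(z-o[2])/d[2]
def proj(c,p):
    h=c["image"].shape[0]; f=h/2/np.tan(np.radians(c["vertical_fov"])/2)
    T=np.array(c["world_from_camera"]); q=T[:3,:3].T@(np.array(p)-T[:3,3]); return f*q[0]/q[2]+c["cx"],f*q[1]/q[2]+c["cy"]
E
python3 - <<'E'
from h import *
import pickle
a=cap("scene","s0.png");b=cap("top","t0.png")
pickle.dump((a,b),open('c0.pkl','wb'))
for c in(a,b): print(c["vertical_fov"],c["cx"],c["cy"],np.round(c["world_from_camera"],3))
s=read_state();print(s["tcp_rot"],s["position"],s["time_s"])
E
```

```text
57.475988977247994 280.65920434846817 212.08688823245328 [[-0.774  0.541 -0.328  0.885]
 [ 0.633  0.67  -0.388  0.38 ]
 [ 0.01  -0.508 -0.861  0.939]
 [ 0.     0.     0.     1.   ]]
54.281034955869174 285.10524865336 211.74481202024307 [[ 0.016 -0.998  0.068  0.477]
 [-1.    -0.017 -0.018  0.   ]
 [ 0.02  -0.068 -0.998  1.171]
 [ 0.     0.     0.     1.   ]]
[[ 9.49000408e-01  3.15274729e-01 -2.66186582e-04]
 [ 3.15274643e-01 -9.48998528e-01  1.92197572e-03]
 [ 3.53339699e-04 -1.90787762e-03 -9.99998118e-01]] [ 0.19700578 -0.59249331  0.24667836] 0.1
```

View pics/s0.png

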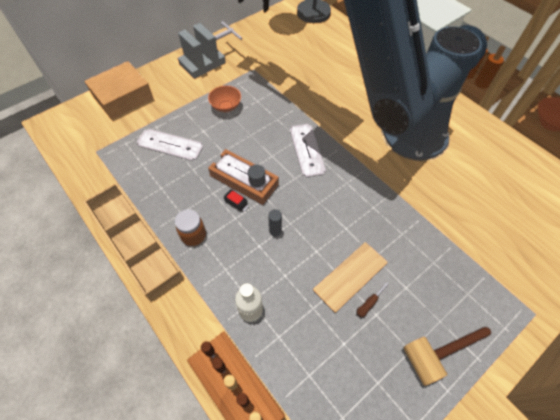

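View pics/t0.png

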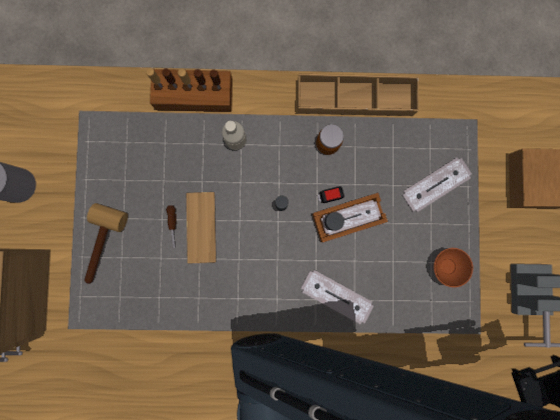

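The scene shows the case at (244,175) with the weight at (257,175); in the top view the case is at (349,218), the weight at (333,221), the blank at (201,228) and the post at (281,203). There are three template candidates in the top view: (352,216) in the case, (437,184) and (338,297). The one in the case fits, since it has the weight on it and the other two are larger. I'll confirm that in a crop.

Run:
```python
from h import *
import pickle
a,b=pickle.load(open('c0.pkl','rb'))
cr=lambda c,x,y,w,h:cv2.resize(c["image"][y:y+h,x:x+w,::-1],(w*5,h*5),interpolation=cv2.INTER_CUBIC)
cv2.imwrite('pics/z0.png',np.vstack([cr(b,300,165,100,60+20),np.zeros((8,500,3),np.uint8)]+[cr(a,200,145,100,36)]) if 0 else np.hstack([cr(b,305,175,85,80),cr(a,200,130,75,80)]))
im=b["image"].astype(int); hsv=cv2.cvtColor(b["image"],cv2.COLOR_RGB2HSV)
def big(m,x0,y0,x1,y1):
    k=np.zeros(m.shape,np.uint8);k[y0:y1,x0:x1]=m[y0:y1,x0:x1]*255
    cs,_=cv2.findContours(k,cv2.RETR_EXTERNAL,cv2.CHAIN_APPROX_NONE);return max(cs,key=cv2.contourArea)
wood=(hsv[:,:,1]>80)
def rect(name,m,box,z):
    c=big(m,*box);p=np.array([onz(b,u,v,z)[:2] for u,v in c[:,0]],np.float32)
    print(name,cv2.minAreaRect(p), cv2.minAreaRect(c))
rect('case',wood,(305,190,392,248),.042)
rect('blank',wood,(183,185,220,270),.010)
wh=(hsv[:,:,2]>130)&(hsv[:,:,1]<60)
rect('tmpl',wh,(312,195,390,240),.042)
rect('t2',wh,(400,150,475,215),.005)
rect('t3',wh,(295,265,380,330),.005)
dk=(hsv[:,:,2]<60)
for n,box in(('weight',(320,205,350,235)),('post',(270,192,292,213))):
    c=big(dk,*box);print(n,cv2.minEnclosingCircle(c),cv2.boundingRect(c))
```

```text
case ((0.5420445799827576, -0.19922608137130737), (0.08603810518980026, 0.19606424868106842), 18.435955047607422) ((349.3958740234375, 217.10130310058594), (31.186660766601562, 70.5165023803711), 72.34988403320312)
blank ((0.5089659094810486, 0.21677789092063904), (0.19945187866687775, 0.07991096377372742), 2.8335583209991455) ((200.53074645996094, 227.0680389404297), (70.37863159179688, 28.4259090423584), 88.87670135498047)
tmpl ((0.5428135991096497, -0.2032417356967926), (0.055605191737413406, 0.159481018781662), 18.464893341064453) ((350.8442687988281, 216.8677520751953), (20.098068237304688, 57.21885681152344), 72.34988403320312)
t2 ((0.6459071040153503, -0.4581982493400574), (0.07957102358341217, 0.2046726942062378), 31.49003028869629) ((436.6470947265625, 183.41175842285156), (27.78277015686035, 69.62842559814453), 59.03623962402344)
t3 ((0.31426894664764404, -0.1695985496044159), (0.2041626274585724, 0.08517655730247498), 63.23598098754883) ((336.6000061035156, 297.8000183105469), (72.44860076904297, 30.410520553588867), 26.56505012512207)
weight ((330.0, 221.09375), 8.15539264678955) (324, 213, 9, 17)
post ((279.0, 205.0), 7.280210018157959) (272, 201, 15, 10)
```

View pics/z0.png

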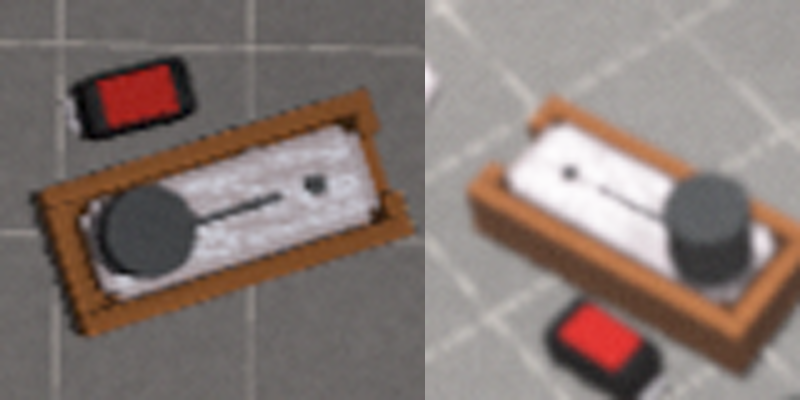

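The crop confirms it: the template in the case measures 160 x 56 mm and the other two about 205 x 82. The notch is at the right end (crop 385,165), so case +x points left and slightly down. The weight's top is at about (335,220.6).

```bash
cat >> h.py <<'E'
from scipy.spatial.transform import Rotation as R
def Rt(yaw,tilt=0):
    y=np.radians(yaw); Y=np.array([np.cos(y),np.sin(y),0]); Z=np.array([0,0,-1.]); X=np.cross(Y,Z)
    M=np.column_stack([X,Y,Z]); return M@R.from_rotvec([0,tilt,0]).as_matrix()
def go(tip,yaw,tilt=0,s=None):
    """shift/turn in tool units from the measured pose; tip=fingertip target; yaw=deg of tool y; tilt rad about tool y"""
    s=s or read_state(); P=np.array(s["position"]);M=np.array(s["tcp_rot"]);T=Rt(yaw,tilt)
    d=M.T@(np.array(tip)-.025*T[:,2]-P); r=np.degrees(R.from_matrix(M.T@T).as_rotvec())
    print("shift",np.round(d/.3,3),"turn",np.round(r/45,3),"rows",max(np.linalg.norm(d)/.0417,np.linalg.norm(r)/7.16).round(1))
def tip():
    s=read_state();M=np.array(s["tcp_rot"]);print("t",round(s["time_s"],2),"tip",np.round(np.array(s["position"])+.025*M[:,2],4),"yaw",np.degrees(np.arctan2(M[1,1],M[0,1])).round(1),"zx",np.round(M[:,2],3),"F",np.round(s["force"],1),"op",round(s["opening"],3),"gf",round(s["grasp_force"],1))
E
python3 - <<'E'
from h import *
import pickle
a,b=pickle.load(open('c0.pkl','rb'))
print('weight',onz(b,335,220.6,.087),onz(a,257.5,172,.087), onz(a,200+(710-425)/5,130+205/5,.087))
print('post',onz(b,281,202.5,.09),onz(a,276,214,.09))
w=onz(b,335,220.6,.087);ex=np.array([-.316,.949])
print('weight in case', (w[:2]-[.542,-.202])@ex, (w[:2]-[.542,-.202])@[.949,.316])
print('awl',onz(b,172,213,.02)); 
go([w[0],w[1],.12],18.4)
E
```

```text
weight [ 0.52945479 -0.15286235  0.087     ] [ 0.52919441 -0.14315857  0.087     ] [ 0.52819047 -0.14672957  0.087     ]
post [ 0.57491898 -0.00866151  0.09      ] [ 0.57470938 -0.00566933  0.09      ]
weight in case 0.05059591467258748 0.0036220940910575215
awl [0.54639116 0.29560628 0.02      ]
shift [ 1.514 -1.041  0.341] turn [-2.000e-03 -2.000e-03 -2.001e+00] rows 13.4
```

step_arm([
  [0.76, -0.52, 0, 0, 0, -1, -1],
  [0.76, -0.52, 0, 0, 0, -1, -1],
  [0.76, -0.52, 0, 0, 0, -1, -1],
  [0.76, -0.52, 0, 0, 0, -1, -1],
  [0.76, -0.52, 0, 0, 0, -1, -1],
  [0.76, -0.52, 0, 0, 0, -1, -1],
  [0.76, -0.52, 0, 0, 0, -1, -1],
  [0.76, -0.52, 0, 0, 0, -1, -1],
])

```text
time_s: 0.77
position: [0.3661, -0.3678, 0.2471]
tcp_rot: [[0.442, 0.897, -0.0], [0.897, -0.442, 0.004], [0.004, -0.002, -1.0]]
force: [-0.2, 0.3, -0.5]
opening: 1.003
grasp_force: 0.0
```

```bash
python3 -c "
from h import *
tip();go([.529,-.150,.12],18.4)"
```

```text
t 0.77 tip [ 0.3661 -0.3677  0.2221] yaw -26.3 zx [-0.     0.004 -1.   ] F [-0.2  0.3 -0.5] op 1.003 gf 0.0
shift [0.89  0.166 0.343] turn [-0.001 -0.005 -0.992] rows 7.0
```

step_arm([
  [0.89, 0.166, 0.343, 0, 0, -0.99, -1],
  [0.89, 0.166, 0.343, 0, 0, -0.99, -1],
  [0.89, 0.166, 0.343, 0, 0, -0.99, -1],
  [0.89, 0.166, 0.343, 0, 0, -0.99, -1],
  [0.89, 0.166, 0.343, 0, 0, -0.99, -1],
  [0.89, 0.166, 0.343, 0, 0, -0.99, -1],
  [0.89, 0.166, 0.343, 0, 0, -0.99, -1],
  [0.89, 0.166, 0.343, 0, 0, -0.99, -1],
])

```text
time_s: 1.43
position: [0.5301, -0.1517, 0.1419]
tcp_rot: [[-0.313, 0.95, -0.002], [0.95, 0.313, 0.003], [0.004, -0.001, -1.0]]
force: [-0.1, -0.7, 0.1]
opening: 0.998
grasp_force: 0.0
```

```bash
python3 -c "
from h import *
c=cap('scene')
im=c['image'];z=cv2.resize(im[110:220,190:320,::-1],None,fx=5,fy=5,interpolation=2);cv2.imwrite('pics/z1.png',z)
tip();go([.529,-.150,.053],18.4)"
```

```text
t 1.48 tip [ 0.5289 -0.1541  0.1178] yaw 18.2 zx [-0.003  0.002 -1.   ] F [-1.  -0.4  0.5] op 1.0 gf 0.0
shift [0.012 0.005 0.216] turn [-0.003 -0.003 -0.005] rows 1.6
```

View pics/z1.png

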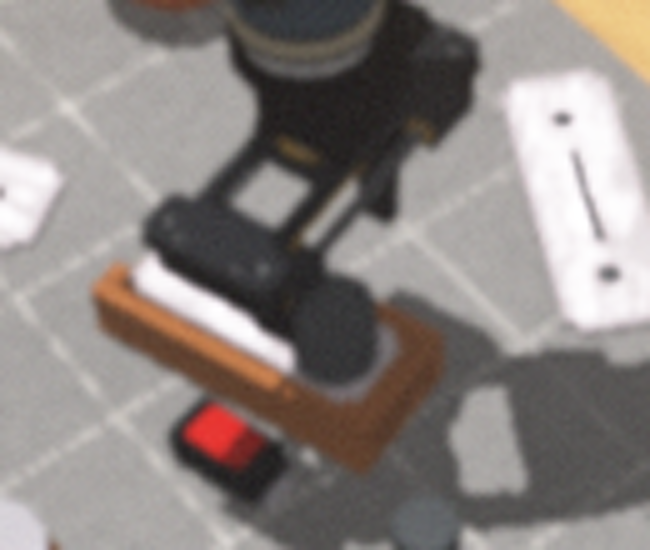

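The picture shows the open jaws above the weight at (340,320), which is lined up with them. I'll descend and close.

step_arm([
  [0.012, 0.005, 0.1, 0, 0, 0, -1],
  [0.012, 0.005, 0.18, 0, 0, 0, -1],
  [0.012, 0.005, 0.22, 0, 0, 0, -1],
  [0.012, 0.005, 0.22, 0, 0, 0, 0.6],
  [0.012, 0.005, 0.22, 0, 0, 0, 0.6],
  [0.012, 0.005, 0.22, 0, 0, 0, 0.6],
  [0.012, 0.005, 0.22, 0, 0, 0, 0.6],
  [0.012, 0.005, 0.22, 0, 0, 0, 0.6],
])

```text
time_s: 2.15
position: [0.5294, -0.1537, 0.0799]
tcp_rot: [[-0.307, 0.952, 0.002], [0.952, 0.307, -0.001], [-0.002, 0.002, -1.0]]
force: [-0.7, 0.1, -0.2]
opening: 0.707
grasp_force: 0.0
```

```bash
python3 -c "
from h import *
tip();go([.42,.07,.15],18.4)"
```

```text
t 2.15 tip [ 0.5294 -0.1537  0.0549] yaw 17.9 zx [ 0.002 -0.001 -1.   ] F [-0.7  0.1 -0.2] op 0.707 gf 0.0
shift [ 0.821 -0.117 -0.319] turn [ 0.002  0.002 -0.011] rows 6.4
```

step_arm([
  [0, 0, 0, 0, 0, 0, 1],
  [0, 0, 0, 0, 0, 0, 1],
  [0, 0, 0, 0, 0, 0, 1],
  [0, 0, 0, 0, 0, 0, 1],
  [0, 0, 0, 0, 0, 0, 1],
])

```text
time_s: 2.57
position: [0.5295, -0.153, 0.0794]
tcp_rot: [[-0.308, 0.951, 0.002], [0.951, 0.308, -0.001], [-0.001, 0.001, -1.0]]
force: [0.6, 0.9, 5.5]
opening: 0.568
grasp_force: 30.0
```

step_arm([
  [0, 0, -0.03, 0, 0, 0, 1],
  [0, 0, -0.12, 0, 0, 0, 1],
  [0, 0, -0.25, 0, 0, 0, 1],
  [0.1, -0.02, -0.32, 0, 0, 0, 1],
  [0.22, -0.04, -0.32, 0, 0, 0, 1],
  [0.34, -0.06, -0.32, 0, 0, 0, 1],
  [0.47, -0.08, -0.32, 0, 0, 0, 1],
  [0.6, -0.09, -0.32, 0, 0, 0, 1],
])

```text
time_s: 3.23
position: [0.4442, 0.0115, 0.174]
tcp_rot: [[-0.307, 0.952, -0.005], [0.952, 0.307, 0.001], [0.002, -0.004, -1.0]]
force: [1.1, 1.4, -6.8]
opening: 0.564
grasp_force: 30.0
```

```bash
python3 -c "
from h import *
tip();go([.42,.07,.05],18.4);go([.42,.07,.0145],18.4)"
```

```text
t 3.23 tip [0.4441 0.0115 0.149 ] yaw 17.9 zx [-0.005  0.001 -1.   ] F [ 1.1  1.4 -6.8] op 0.564 gf 30.0
shift [ 0.21  -0.015  0.331] turn [-0.006 -0.003 -0.012] rows 2.8
shift [ 0.209 -0.015  0.449] turn [-0.006 -0.003 -0.012] rows 3.6
```

step_arm([
  [0.12, -0.01, 0.04, 0, 0, 0, 1],
  [0.2, -0.015, 0.12, 0, 0, 0, 1],
  [0.21, -0.015, 0.24, 0, 0, 0, 1],
  [0.21, -0.015, 0.35, 0, 0, 0, 1],
  [0.21, -0.015, 0.4, 0, 0, 0, 1],
  [0.21, -0.015, 0.42, 0, 0, 0, 1],
  [0.21, -0.015, 0.43, 0, 0, 0, 1],
  [0.21, -0.015, 0.435, 0, 0, 0, 1],
])

```text
time_s: 3.9
position: [0.4239, 0.0685, 0.044]
tcp_rot: [[-0.308, 0.951, -0.001], [0.951, 0.308, 0.0], [0.0, -0.001, -1.0]]
force: [-0.2, 0.2, -6.6]
opening: 0.567
grasp_force: 30.0
```

```bash
python3 -c "
from h import *
tip();go([.42,.07,.0125],18.4)"
```

```text
t 3.9 tip [0.4239 0.0685 0.019 ] yaw 17.9 zx [-0.001  0.    -1.   ] F [-0.2  0.2 -6.6] op 0.567 gf 30.0
shift [ 0.009 -0.011  0.022] turn [-0.001 -0.    -0.01 ] rows 0.2
```

step_arm([
  [0, 0, 0.006, 0, 0, 0, 1],
  [0, 0, 0.011, 0, 0, 0, 1],
  [0, 0, 0.015, 0, 0, 0, 1],
  [0, 0, 0.018, 0, 0, 0, 1],
  [0, 0, 0.018, 0, 0, 0, 1],
])

```text
time_s: 4.32
position: [0.4242, 0.0686, 0.0391]
tcp_rot: [[-0.308, 0.951, 0.001], [0.951, 0.308, -0.0], [-0.0, 0.001, -1.0]]
force: [-0.0, 0.2, -6.9]
opening: 0.57
grasp_force: 30.0
```

step_arm([
  [0, 0, 0.003, 0, 0, 0, 1],
  [0, 0, 0.006, 0, 0, 0, 1],
  [0, 0, 0.008, 0, 0, 0, 1],
  [0, 0, 0.008, 0, 0, 0, 1],
])

```text
time_s: 4.65
position: [0.4242, 0.0686, 0.0377]
tcp_rot: [[-0.308, 0.951, 0.002], [0.951, 0.308, -0.0], [-0.001, 0.001, -1.0]]
force: [-0.3, -0.8, 9.0]
opening: 0.567
grasp_force: 30.0
```

It has touched down, so I'll release and rise.

step_arm([
  [0, 0, -0.004, 0, 0, 0, 0.4],
  [0, 0, -0.006, 0, 0, 0, -0.8],
  [0, 0, -0.006, 0, 0, 0, -0.8],
  [0, 0, -0.006, 0, 0, 0, -0.8],
  [0, 0, -0.006, 0, 0, 0, -0.8],
  [0, 0, -0.2, 0, 0, 0, -0.8],
  [0, 0, -0.35, 0, 0, 0, -0.8],
  [0, 0, -0.45, 0, 0, 0, -0.8],
])

```text
time_s: 5.32
position: [0.4228, 0.0687, 0.163]
tcp_rot: [[-0.308, 0.951, -0.006], [0.951, 0.308, 0.001], [0.002, -0.005, -1.0]]
force: [0.7, -0.9, 0.0]
opening: 0.889
grasp_force: 0.0
```

```bash
python3 -c "
from h import *
tip();ex=np.array([-.316,.949]);p=np.array([.542,-.2025])-.064*ex;print(p);go([*p,.15],18.4);go([*p,.055],18.4)"
```

```text
t 5.32 tip [0.4227 0.0687 0.138 ] yaw 17.9 zx [-0.006  0.001 -1.   ] F [ 0.7 -0.9  0. ] op 0.889 gf 0.0
[ 0.562224 -0.263236]
shift [-1.196  0.101 -0.043] turn [-0.006 -0.003 -0.011] rows 8.6
shift [-1.196  0.103  0.273] turn [-0.006 -0.003 -0.011] rows 8.9
```

step_arm([
  [-1, 0.08, -0.05, 0, 0, -0.01, 1],
  [-1, 0.08, -0.05, 0, 0, -0.01, 1],
  [-1, 0.08, -0.05, 0, 0, -0.01, 1],
  [-1, 0.08, -0.05, 0, 0, -0.01, 1],
  [-1, 0.08, -0.05, 0, 0, -0.01, 1],
  [-1, 0.08, -0.05, 0, 0, -0.01, 1],
  [-1, 0.08, -0.05, 0, 0, -0.01, 1],
  [-1, 0.08, -0.05, 0, 0, -0.01, 1],
])

```text
time_s: 5.98
position: [0.5427, -0.2166, 0.1789]
tcp_rot: [[-0.312, 0.95, 0.006], [0.95, 0.312, -0.006], [-0.008, 0.004, -1.0]]
force: [0.8, -0.1, 1.4]
opening: 0.376
grasp_force: 0.0
```

Run:
```python
from h import *
tip();go([.562,-.263,.055],18.4)
a=cap("scene");b=cap("top")
im=np.hstack([cv2.resize(b["image"][170:260,240:390,::-1],None,fx=2.6,fy=2.6,interpolation=2),cv2.resize(a["image"][120:210,200:350,::-1],None,fx=2.6,fy=2.6,interpolation=2)])
cv2.imwrite('pics/z2.png',im)
```

```text
t 5.98 tip [ 0.5429 -0.2168  0.1539] yaw 18.2 zx [ 0.006 -0.006 -1.   ] F [ 0.8 -0.1  1.4] op 0.376 gf 0.0
shift [-0.164  0.012  0.331] turn [ 0.005  0.01  -0.005] rows 2.7
```

View pics/z2.png

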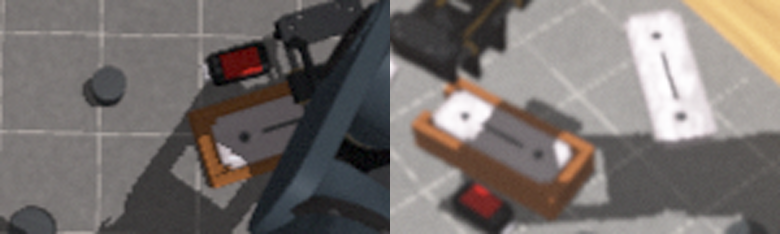

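The template is intact in the case and the weight stands upright at the lower left (30,220). Next I'll descend over the notch end.

step_arm([
  [-0.09, 0.01, 0.0, 0, 0, 0, 1],
  [-0.16, 0.012, 0.05, 0, 0, 0, 1],
  [-0.164, 0.012, 0.15, 0, 0, 0, 1],
  [-0.164, 0.012, 0.25, 0, 0, 0, 1],
  [-0.164, 0.012, 0.32, 0, 0, 0, 1],
  [-0.164, 0.012, 0.33, 0, 0, 0, 1],
  [-0.164, 0.012, 0.33, 0, 0, 0, 1],
  [-0.164, 0.012, 0.33, 0, 0, 0, 1],
])

```text
time_s: 6.75
position: [0.5582, -0.2538, 0.0799]
tcp_rot: [[-0.316, 0.949, -0.0], [0.949, 0.316, 0.0], [0.0, 0.0, -1.0]]
force: [0.8, 0.4, -0.3]
opening: 0.013
grasp_force: 0.0
```

```bash
python3 -c "
from h import *
tip();go([.562,-.263,.030],18.4)"
```

```text
t 6.75 tip [ 0.5582 -0.2538  0.0549] yaw 18.5 zx [-0.  0. -1.] F [ 0.8  0.4 -0.3] op 0.013 gf 0.0
shift [-0.033  0.002  0.083] turn [ 0.    -0.     0.001] rows 0.6
```

step_arm([
  [-0.033, 0.002, 0.01, 0, 0, 0, 1],
  [-0.033, 0.002, 0.03, 0, 0, 0, 1],
  [-0.033, 0.002, 0.042, 0, 0, 0, 1],
  [-0.033, 0.002, 0.052, 0, 0, 0, 1],
  [-0.033, 0.002, 0.062, 0, 0, 0, 1],
  [-0.033, 0.002, 0.072, 0, 0, 0, 1],
  [-0.033, 0.002, 0.08, 0, 0, 0, 1],
  [-0.033, 0.002, 0.08, 0, 0, 0, 1],
])

```text
time_s: 7.42
position: [0.5635, -0.267, 0.0569]
tcp_rot: [[-0.316, 0.949, 0.005], [0.949, 0.316, -0.005], [-0.007, 0.003, -1.0]]
force: [0.5, -4.4, 4.1]
opening: 0.008
grasp_force: 2.9
```

step_arm([
  [0, 0, 0.006, 0, 0, 0, 1],
  [0, 0, 0.012, 0, 0, 0, 1],
  [0, 0, 0.016, 0, 0, 0, 1],
  [0, 0, 0.016, 0, 0, 0, 1],
])

```text
time_s: 7.75
position: [0.5637, -0.2671, 0.056]
tcp_rot: [[-0.316, 0.949, 0.005], [0.949, 0.316, -0.006], [-0.007, 0.003, -1.0]]
force: [-5.4, -1.8, 26.8]
opening: 0.005
grasp_force: 12.5
```

step_arm([
  [0, 0, -0.06, 0, 0, 0, 1],
  [0.0, 0, -0.2, 0, 0, 0, 0.5],
  [0, 0, -0.33, 0, 0, 0, -1],
  [0, 0, -0.42, 0, 0, 0, -1],
  [-0.15, 0, -0.5, 0, 0, 0, -1],
  [-0.3, 0, -0.5, 0, 0, 0, -1],
  [-0.3, 0, -0.5, 0, 0, 0, -1],
])

```text
time_s: 8.33
position: [0.5928, -0.3559, 0.2041]
tcp_rot: [[-0.314, 0.95, 0.008], [0.95, 0.314, -0.009], [-0.011, 0.005, -1.0]]
force: [0.1, -0.5, -1.0]
opening: 0.375
grasp_force: 0.0
```

Run:
```python
from h import *
tip()
a=cap("scene");b=cap("top")
cv2.imwrite('pics/z3.png',np.hstack([cv2.resize(b["image"][185:255,300:380,::-1],None,fx=5,fy=5,interpolation=2),cv2.resize(a["image"][140:210,200:280,::-1],None,fx=5,fy=5,interpolation=2)]))
```

```text
t 8.33 tip [ 0.593  -0.3561  0.1791] yaw 18.3 zx [ 0.008 -0.009 -1.   ] F [ 0.1 -0.5 -1. ] op 0.375 gf 0.0
```

View pics/z3.png

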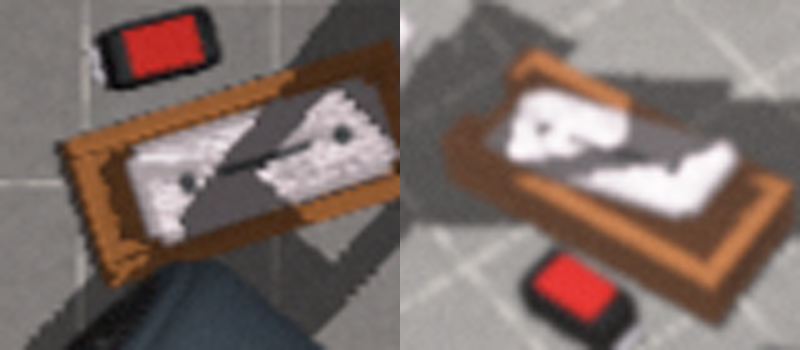

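The template is tipped with its +x end up. Its holes are at (188,183) and (343,133) in the top crop and at (672,165) and (545,127) in the scene crop. I'll triangulate them.

Run:
```python
from h import *
import pickle
a,b=pickle.load(open('c0.pkl','rb'))
def tri(pa,pb):
    A=[];B=[]
    for c,p in((a,pa),(b,pb)):
        o,d=ray(c,*p);d/=np.linalg.norm(d);M=np.eye(3)-np.outer(d,d);A.append(M);B.append(M@o)
    return np.linalg.lstsq(np.vstack(A),np.hstack(B),rcond=None)[0]
T=lambda x,y:(300+x/5,185+y/5)
S=lambda x,y:(200+(x-400)/5,140+y/5)
P=[tri(S(*s),T(*t)) for s,t in(((672,165),(188,183)),((545,127),(343,133)),((712,182),(146,203)))]
for p in P:print(np.round(p,4))
d=P[0]-P[1];print('mid',(P[0]+P[1])/2,'len',np.linalg.norm(d),'yaw',np.degrees(np.arctan2(d[1],d[0])),'tilt',np.arcsin(d[2]/np.linalg.norm(d)))
```

```text
[ 0.5275 -0.1631  0.06  ]
[ 0.5573 -0.2538  0.0279]
[ 0.5163 -0.1406  0.0583]
mid [ 0.54241404 -0.20847621  0.04398865] len 0.10070978649216134 yaw 108.20594408639258 tilt 0.3243565802764842
```

```bash
python3 -c "
from h import *
go([.5366,-.191,.106],18.3,.3)"
```

```text
shift [ 0.545 -0.003  0.236] turn [ 0.002  0.386 -0.002] rows 4.3
```

step_arm([
  [0.545, -0.003, 0.1, 0, 0.386, 0, -1],
  [0.545, -0.003, 0.1, 0, 0.386, 0, -1],
  [0.545, -0.003, 0.1, 0, 0.386, 0, -1],
  [0.545, -0.003, 0.1, 0, 0.386, 0, -1],
  [0.545, -0.003, 0.18, 0, 0.386, 0, -1],
  [0.545, -0.003, 0.22, 0, 0.386, 0, -1],
  [0.545, -0.003, 0.22, 0, 0.386, 0, -1],
  [0.545, -0.003, 0.22, 0, 0.386, 0, -1],
])

```text
time_s: 9.1
position: [0.5378, -0.1948, 0.1339]
tcp_rot: [[-0.3, 0.949, -0.095], [0.906, 0.315, 0.284], [0.299, -0.001, -0.954]]
force: [-0.0, 0.1, 0.2]
opening: 0.984
grasp_force: 0.0
```

```bash
python3 -c "
from h import *
tip();go([.531,-.174,.050],18.3,.3)"
```

```text
t 9.1 tip [ 0.5354 -0.1877  0.11  ] yaw 18.4 zx [-0.095  0.284 -0.954] F [-0.   0.1  0.2] op 0.984 gf 0.0
shift [-0.014  0.001  0.205] turn [-0.001 -0.005  0.001] rows 1.5
```

step_arm([
  [-0.014, 0, 0.06, 0, 0, 0, -1],
  [-0.014, 0, 0.12, 0, 0, 0, -1],
  [-0.014, 0, 0.17, 0, 0, 0, -1],
  [-0.014, 0, 0.195, 0, 0, 0, -1],
  [-0.014, 0, 0.203, 0, 0, 0, -1],
  [-0.014, 0, 0.203, 0, 0, 0, -1],
])

```text
time_s: 9.6
position: [0.5337, -0.1819, 0.0752]
tcp_rot: [[-0.301, 0.949, -0.093], [0.906, 0.315, 0.283], [0.298, 0.0, -0.955]]
force: [0.2, -1.2, 0.3]
opening: 0.997
grasp_force: 0.0
```

Run:
```python
from h import *
tip()
a=cap("scene")
cv2.imwrite('pics/z4.png',cv2.resize(a["image"][110:215,190:310,::-1],None,fx=5,fy=5,interpolation=2))
```

```text
t 9.6 tip [ 0.5314 -0.1748  0.0513] yaw 18.4 zx [-0.093  0.283 -0.955] F [ 0.2 -1.2  0.3] op 0.997 gf 0.0
```

View pics/z4.png

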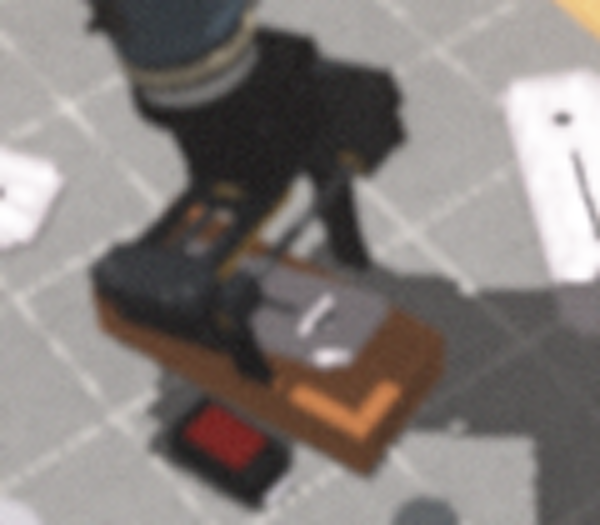

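The jaws straddle the raised plate, with fingertips at (255,370) and (345,255) just above the rim. I'll lower 2 mm and close.

step_arm([
  [0, 0, 0.007, 0, 0, 0, -1],
  [0, 0, 0.007, 0, 0, 0, 0],
  [0, 0, 0.007, 0, 0, 0, 1],
  [0, 0, 0.007, 0, 0, 0, 1],
  [0, 0, 0.007, 0, 0, 0, 1],
  [0, 0, 0.007, 0, 0, 0, 1],
  [0, 0, 0.007, 0, 0, 0, 1],
  [0, 0, 0.007, 0, 0, 0, 1],
])

```text
time_s: 10.32
position: [0.5333, -0.1807, 0.0731]
tcp_rot: [[-0.301, 0.949, -0.094], [0.906, 0.315, 0.283], [0.298, 0.0, -0.955]]
force: [0.0, 0.3, 1.1]
opening: 0.639
grasp_force: 29.9
```

step_arm([
  [0, 0, 0, 0, 0, 0, 1],
  [0, 0, 0, 0, 0, 0, 1],
  [0, 0, 0, 0, 0, 0, 1],
])

```text
time_s: 10.57
position: [0.5333, -0.1807, 0.0731]
tcp_rot: [[-0.301, 0.949, -0.094], [0.906, 0.315, 0.283], [0.298, 0.0, -0.954]]
force: [1.2, 1.1, 0.4]
opening: 0.633
grasp_force: 29.9
```

step_arm([
  [0.006, 0, -0.02, 0, 0, 0, 1],
  [0.018, 0, -0.06, 0, 0, 0, 1],
  [0.036, 0, -0.12, 0, 0, 0, 1],
  [0.06, 0, -0.19, 0, 0, 0, 1],
  [0.084, 0, -0.27, 0, 0, 0, 1],
  [0.11, 0, -0.35, 0, 0, 0, 1],
  [0.12, 0, -0.38, 0, 0, 0, 1],
  [0.12, 0, -0.38, 0, 0, 0, 1],
])

```text
time_s: 11.23
position: [0.5342, -0.1811, 0.1956]
tcp_rot: [[-0.303, 0.949, -0.089], [0.907, 0.316, 0.28], [0.294, 0.004, -0.956]]
force: [0.2, -0.4, -2.1]
opening: 0.637
grasp_force: 30.0
```

Run:
```python
from h import *
tip();go([.5,.0,.165],50,0);go([.51,.19,.16],92.8,0)
a=cap("scene")
cv2.imwrite('pics/z5.png',cv2.resize(a["image"][70:215,190:340,::-1],None,fx=4,fy=4,interpolation=2))
```

```text
t 11.23 tip [ 0.532  -0.1741  0.1717] yaw 18.4 zx [-0.089  0.28  -0.956] F [ 0.2 -0.4 -2.1] op 0.637 gf 30.0
shift [0.577 0.082 0.197] turn [ 0.109 -0.369 -0.696] rows 5.0
shift [1.136 0.314 0.387] turn [ 0.25  -0.321 -1.64 ] rows 10.6
```

View pics/z5.png

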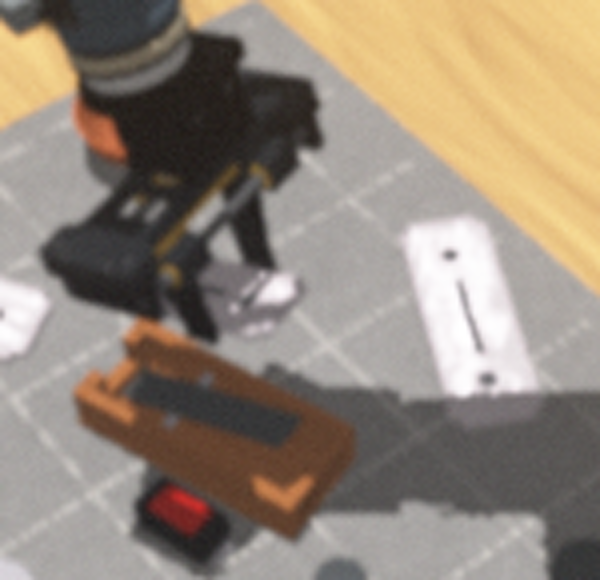

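The plate is held across its width near its raised end, with the case left behind empty. Next is the carry towards the blank, levelling on the way.

step_arm([
  [0.1, 0.01, 0.03, 0.02, -0.06, -0.12, 1],
  [0.2, 0.03, 0.06, 0.04, -0.12, -0.24, 1],
  [0.3, 0.04, 0.09, 0.05, -0.18, -0.35, 1],
  [0.4, 0.05, 0.12, 0.07, -0.24, -0.46, 1],
  [0.5, 0.07, 0.15, 0.09, -0.31, -0.58, 1],
  [0.577, 0.08, 0.19, 0.109, -0.369, -0.69, 1],
  [0.577, 0.08, 0.19, 0.109, -0.369, -0.69, 1],
])

```text
time_s: 11.87
position: [0.4925, 0.0063, 0.1875]
tcp_rot: [[-0.768, 0.64, -0.015], [0.64, 0.768, 0.006], [0.015, -0.005, -1.0]]
force: [-0.9, -0.5, -1.6]
opening: 0.634
grasp_force: 30.0
```

Run:
```python
from h import *
tip();go([.475,.217,.14],92.5,0)
```

```text
t 11.87 tip [0.4921 0.0064 0.1625] yaw 50.2 zx [-0.015  0.006 -1.   ] F [-0.9 -0.5 -1.6] op 0.634 gf 30.0
shift [0.493 0.503 0.08 ] turn [ 0.001 -0.021 -0.94 ] rows 5.9
```

step_arm([
  [0.08, 0.08, 0.01, 0, 0, -0.15, 1],
  [0.16, 0.17, 0.02, 0, -0.01, -0.3, 1],
  [0.25, 0.25, 0.03, 0, -0.015, -0.45, 1],
  [0.33, 0.33, 0.05, 0, -0.02, -0.6, 1],
  [0.41, 0.41, 0.06, 0, -0.02, -0.75, 1],
  [0.49, 0.5, 0.08, 0, -0.02, -0.9, 1],
  [0.493, 0.503, 0.08, 0, -0.02, -0.94, 1],
  [0.493, 0.503, 0.08, 0, -0.02, -0.94, 1],
])

```text
time_s: 12.53
position: [0.4813, 0.2124, 0.1646]
tcp_rot: [[-0.999, -0.039, 0.005], [-0.039, 0.999, -0.003], [-0.005, -0.003, -1.0]]
force: [0.5, -0.2, -1.6]
opening: 0.633
grasp_force: 30.0
```

Run:
```python
from h import *
tip();go([.475,.217,.06],92.5,0)
a=cap("scene");b=cap("top")
import pickle;pickle.dump((a,b),open('c1.pkl','wb'))
cv2.imwrite('pics/z6.png',np.hstack([cv2.resize(b["image"][170:290,150:250,::-1],None,fx=3.6,fy=3.6,interpolation=2),cv2.resize(a["image"][190:310,290:400,::-1],None,fx=3.6,fy=3.6,interpolation=2)]))
```

```text
t 12.53 tip [0.4815 0.2124 0.1396] yaw 92.2 zx [ 0.005 -0.003 -1.   ] F [ 0.5 -0.2 -1.6] op 0.633 gf 30.0
shift [0.022 0.017 0.265] turn [-0.004  0.006 -0.006] rows 1.9
```

View pics/z6.png

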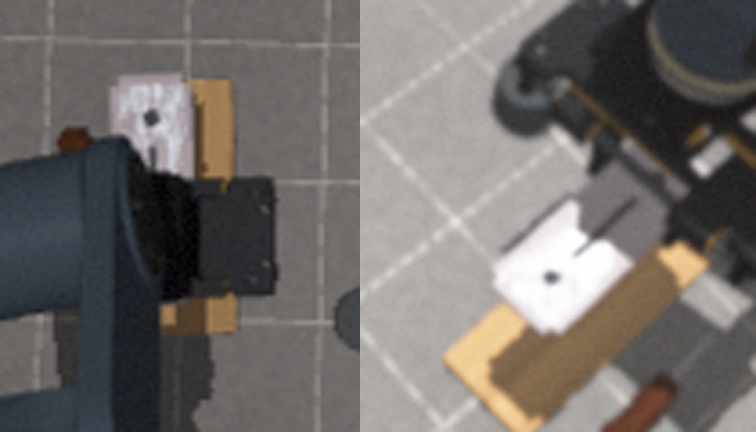

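The plate is over the blank and roughly level. Its far hole is at (151,118) in the top crop and (551,277) in the scene crop.

Run:
```python
from h import *
import pickle
a,b=pickle.load(open('c1.pkl','rb'))
A=[];B=[]
for c,p in((b,(150+151/3.6,170+118/3.6)),(a,(290+(551-360)/3.6,190+277/3.6))):
    o,d=ray(c,*p);d/=np.linalg.norm(d);M=np.eye(3)-np.outer(d,d);A.append(M);B.append(M@o)
h=np.linalg.lstsq(np.vstack(A),np.hstack(B),rcond=None)[0];print('hole',h)
s=read_state();M=np.array(s["tcp_rot"]);t=np.array(s["position"])+.025*M[:,2]
print('hole in tool (from tip)',M.T@(h-t))
```

```text
hole [0.56437961 0.21697912 0.14161117]
hole in tool (from tip) [-0.08229164  0.00378372 -0.00085288]
```

step_arm([
  [0.015, 0.012, 0.06, 0, 0, 0, 1],
  [0.015, 0.012, 0.13, 0, 0, 0, 1],
  [0.015, 0.012, 0.2, 0, 0, 0, 1],
  [0.015, 0.012, 0.27, 0, 0, 0, 1],
  [0.015, 0.012, 0.32, 0, 0, 0, 1],
  [0.015, 0.012, 0.36, 0, 0, 0, 1],
  [0.015, 0.012, 0.37, 0, 0, 0, 1],
  [0.015, 0.012, 0.37, 0, 0, 0, 1],
])

```text
time_s: 13.3
position: [0.4789, 0.2127, 0.0545]
tcp_rot: [[-0.999, -0.032, 0.006], [-0.032, 0.999, -0.003], [-0.006, -0.003, -1.0]]
force: [0.5, -0.2, -0.1]
opening: 0.638
grasp_force: 30.0
```

Run:
```python
from h import *
tip();go([.477,.216,.012],92.5,0)
```

```text
t 13.3 tip [0.4791 0.2126 0.0295] yaw 91.8 zx [ 0.006 -0.003 -1.   ] F [ 0.5 -0.2 -0.1] op 0.638 gf 30.0
shift [0.006 0.011 0.058] turn [-0.004  0.008 -0.015] rows 0.4
```

step_arm([
  [0.006, 0.011, 0.012, -0.004, 0.008, -0.015, 1],
  [0.006, 0.011, 0.024, -0.004, 0.008, -0.015, 1],
  [0.006, 0.011, 0.036, -0.004, 0.008, -0.015, 1],
  [0.006, 0.011, 0.046, -0.004, 0.008, -0.015, 1],
  [0.006, 0.011, 0.052, -0.004, 0.008, -0.015, 1],
  [0.006, 0.011, 0.054, -0.004, 0.008, -0.015, 1],
  [0.006, 0.011, 0.054, -0.004, 0.008, -0.015, 1],
])

```text
time_s: 13.88
position: [0.4775, 0.2175, 0.0392]
tcp_rot: [[-0.999, -0.047, 0.003], [-0.047, 0.999, 0.001], [-0.003, 0.001, -1.0]]
force: [-0.1, 0.2, -0.4]
opening: 0.637
grasp_force: 30.0
```

Run:
```python
from h import *
tip();go([.477,.216,.012],92.5,0)
a=cap("scene");b=cap("top")
import pickle;pickle.dump((a,b),open('c2.pkl','wb'))
cv2.imwrite('pics/z7.png',np.hstack([cv2.resize(b["image"][180:270,160:235,::-1],None,fx=5,fy=5,interpolation=2),cv2.resize(a["image"][220:310,310:390,::-1],None,fx=5,fy=5,interpolation=2)]))
```

```text
t 13.88 tip [0.4776 0.2175 0.0142] yaw 92.7 zx [ 0.003  0.001 -1.   ] F [-0.1  0.2 -0.4] op 0.637 gf 30.0
shift [ 0.002 -0.005  0.007] turn [0.001 0.003 0.004] rows 0.1
```

View pics/z7.png

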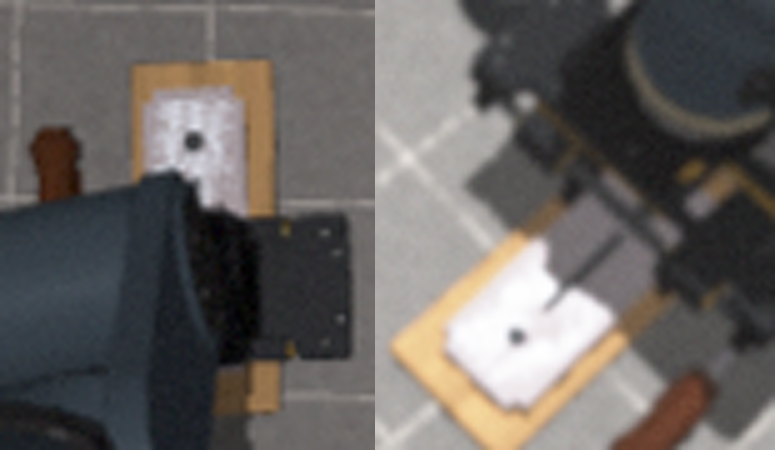

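Run:
```python
from h import *
import pickle
a,b=pickle.load(open('c2.pkl','rb'))
A=[];B=[]
ph=(160+194/5,180+141/5);qa=(310+(516-375)/5,220+336/5)
for c,p in((b,ph),(a,qa)):
    o,d=ray(c,*p);d/=np.linalg.norm(d);M=np.eye(3)-np.outer(d,d);A.append(M);B.append(M@o)
h=np.linalg.lstsq(np.vstack(A),np.hstack(B),rcond=None)[0];print('hole',h)
T=lambda x,y:(160+x/5,180+y/5)
S=lambda x,y:(310+(x-375)/5,220+y/5)
print('top hole',onz(b,*ph,.02),'scene hole',onz(a,*qa,.02))
print('blank end L,R',onz(b,*T(133,63),.01),onz(b,*T(271,60),.01),'plate end',onz(b,*T(194,89),.018))
print('scene blank corners',onz(a,*S(395,347),.01),onz(a,*S(497,448),.01))
```

```text
hole [0.56053433 0.22335527 0.01518969]
top hole [0.56116032 0.22123477 0.02      ] scene hole [0.56118761 0.22530704 0.02      ]
blank end L,R [0.60567065 0.25895856 0.01      ] [0.60878732 0.18095837 0.01      ] plate end [0.59067672 0.22249792 0.018     ]
scene blank corners [0.60908588 0.18932727 0.01      ] [0.60448794 0.25926313 0.01      ]
```

step_arm([
  [0.01, -0.008, 0, 0, 0, 0, 1],
  [0.01, -0.008, 0.004, 0, 0, 0, 1],
  [0.01, -0.008, 0.007, 0, 0, 0, 1],
  [0.01, -0.008, 0.009, 0, 0, 0, 1],
  [0.01, -0.008, 0.009, 0, 0, 0, 1],
])

```text
time_s: 14.4
position: [0.4747, 0.2148, 0.0365]
tcp_rot: [[-0.999, -0.047, 0.003], [-0.047, 0.999, 0.001], [-0.003, 0.001, -1.0]]
force: [-0.3, -0.7, -0.7]
opening: 0.636
grasp_force: 30.0
```

step_arm([
  [0, 0, 0.002, 0, 0, 0, 1],
  [0, 0, 0.004, 0, 0, 0, 1],
  [0, 0, 0.004, 0, 0, 0, 1],
])

```text
time_s: 14.65
position: [0.4748, 0.2149, 0.0355]
tcp_rot: [[-0.999, -0.047, 0.003], [-0.047, 0.999, 0.001], [-0.003, 0.001, -1.0]]
force: [0.3, 0.7, -0.1]
opening: 0.64
grasp_force: 30.5
```

step_arm([
  [0, 0, 0, 0, 0, 0, 0],
  [0, 0, 0, 0, 0, 0, -0.5],
  [0, 0, 0, 0, 0, 0, -0.7],
  [0, 0, 0, 0, 0, 0, -0.7],
  [0, 0, 0, 0, 0, 0, -0.7],
])

```text
time_s: 15.07
position: [0.4749, 0.2149, 0.0355]
tcp_rot: [[-0.999, -0.047, 0.003], [-0.047, 0.999, 0.001], [-0.003, 0.001, -1.0]]
force: [0.9, 1.6, 0.5]
opening: 0.817
grasp_force: 0.4
```

step_arm([
  [0, 0, -0.04, 0, 0, 0, -0.7],
  [0, 0, -0.12, 0, 0, 0, -0.7],
  [0, 0, -0.25, 0, 0, 0, -0.7],
  [0.2, -0.1, -0.35, 0, 0, 0, -0.7],
  [0.2, -0.3, -0.4, 0, 0, 0, -0.7],
  [0.2, -0.45, -0.4, 0, 0, 0, -0.7],
  [0.2, -0.5, -0.4, 0, 0, 0, -0.7],
  [0.2, -0.5, -0.4, 0, 0, 0, -0.7],
])

```text
time_s: 15.73
position: [0.4211, 0.0587, 0.156]
tcp_rot: [[-0.999, -0.045, 0.004], [-0.045, 0.999, -0.0], [-0.004, -0.001, -1.0]]
force: [0.7, -0.1, 0.3]
opening: 0.849
grasp_force: 0.0
```

Run:
```python
from h import *
tip()
a=cap("scene");b=cap("top")
import pickle;pickle.dump((a,b),open('c3.pkl','wb'))
def R_(c,box,lo,z,f):
    x0,y0,x1,y1=box;hsv=cv2.cvtColor(c["image"],cv2.COLOR_RGB2HSV);m=np.zeros(hsv.shape[:2],np.uint8)
    m[y0:y1,x0:x1]=f(hsv)[y0:y1,x0:x1]*255
    cs,_=cv2.findContours(m,0,cv2.CHAIN_APPROX_NONE);q=max(cs,key=cv2.contourArea)
    p=np.array([onz(c,u,v,z)[:2] for u,v in q[:,0]],np.float32);return cv2.minAreaRect(p)
for c,box in((b,(180,180,225,270)),(a,(308,235,392,315))):
    print('tmpl',R_(c,box,0,.015,lambda h:(h[:,:,1]<60)&(h[:,:,2]>130)))
    print('blank',R_(c,box,0,.010,lambda h:(h[:,:,1]>75)))
cv2.imwrite('pics/z8.png',np.hstack([cv2.resize(b["image"][170:290,150:300,::-1],None,fx=3,fy=3,interpolation=2),cv2.resize(a["image"][200:320,290:400,::-1],None,fx=3,fy=3,interpolation=2)]))
```

```text
t 15.73 tip [0.4213 0.0587 0.131 ] yaw 92.6 zx [ 0.004 -0.    -1.   ] F [ 0.7 -0.1  0.3] op 0.849 gf 0.0
tmpl ((0.5090404152870178, 0.2158137857913971), (0.1592218279838562, 0.05652032792568207), 3.7580013275146484)
blank ((0.5092101693153381, 0.21679186820983887), (0.1989467293024063, 0.07995175570249557), 2.8059327602386475)
tmpl ((0.5044834613800049, 0.21759404242038727), (0.2152692675590515, 0.23395289480686188), 50.90351104736328)
blank ((0.5104455947875977, 0.22052329778671265), (0.19930700957775116, 0.07999217510223389), 3.2772796154022217)
```

View pics/z8.png

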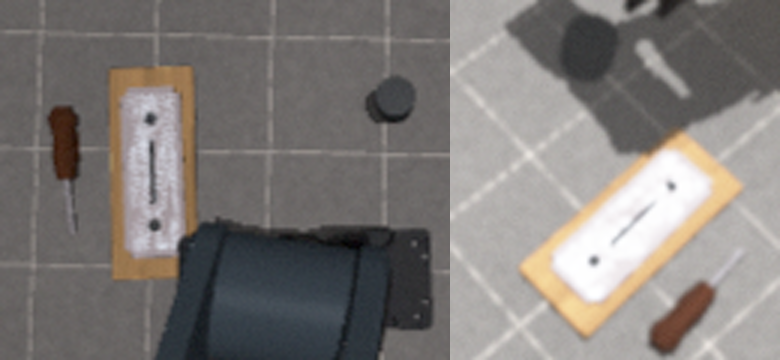

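The template lies flat and centred on the blank (top-view offset about 0 and 1 mm, about 1° of yaw). The weight shows in the scene crop at (588,45). I've now viewed 11 pictures, one over the allowed 10, so from here on I'll use numbers only.

Run:
```python
from h import *
import pickle
a,b=pickle.load(open('c3.pkl','rb'))
g=cv2.cvtColor(a["image"],cv2.COLOR_RGB2GRAY)
m=np.zeros_like(g);m[200:232,322:352]=(g[200:232,322:352]<52)*255
cs,_=cv2.findContours(m,0,2);q=max(cs,key=cv2.contourArea);print(cv2.boundingRect(q),cv2.contourArea(q))
x,y,w,h=cv2.boundingRect(q)
# expected silhouette bbox for a cylinder at a given spot
def bb(cx,cy):
    P=[proj(a,(cx+.025*np.cos(t),cy+.025*np.sin(t),z)) for t in np.linspace(0,6.28,60) for z in(0,.045)]
    P=np.array(P);return P.min(0),P.max(0)
print(bb(.4242,.0686))
go([.4242,.0686,.08],92.5);go([.4242,.0686,.0125],92.5)
```

```text
(350, 200, 2, 3) 1.5
(array([325.17598961, 202.85399162]), array([345.38468265, 226.59332006]))
shift [-0.009  0.029  0.169] turn [ 0.     0.005 -0.002] rows 1.2
shift [-0.008  0.029  0.394] turn [ 0.     0.005 -0.002] rows 2.8
```

The predicted weight outline (325–345, 203–227) matches what the picture showed (327–346, 205–227), so I'll descend and grip.

step_arm([
  [-0.009, 0.029, 0.03, 0, 0, 0, -1],
  [-0.009, 0.029, 0.1, 0, 0, 0, -1],
  [-0.009, 0.029, 0.2, 0, 0, 0, -1],
  [-0.009, 0.029, 0.3, 0, 0, 0, -1],
  [-0.009, 0.029, 0.37, 0, 0, 0, -1],
  [-0.009, 0.029, 0.39, 0, 0, 0, -1],
  [-0.009, 0.029, 0.39, 0, 0, 0, -1],
  [-0.009, 0.029, 0.39, 0, 0, 0, 1],
])

```text
time_s: 16.5
position: [0.4238, 0.0722, 0.0378]
tcp_rot: [[-0.999, -0.048, 0.002], [-0.048, 0.999, 0.001], [-0.002, 0.001, -1.0]]
force: [0.9, 0.3, 0.3]
opening: 0.971
grasp_force: 0.0
```

step_arm([
  [0, 0, 0, 0, 0, 0, 1],
  [0, 0, 0, 0, 0, 0, 1],
  [0, 0, 0, 0, 0, 0, 1],
  [0, 0, 0, 0, 0, 0, 1],
  [0, 0, 0, 0, 0, 0, 1],
  [0, 0, 0, 0, 0, 0, 1],
  [0, 0, 0, 0, 0, 0, 1],
  [0, 0, 0, 0, 0, 0, 1],
])

```text
time_s: 17.17
position: [0.4245, 0.0707, 0.0386]
tcp_rot: [[-0.999, -0.047, 0.004], [-0.047, 0.999, 0.001], [-0.004, 0.0, -1.0]]
force: [0.5, -1.1, 6.5]
opening: 0.567
grasp_force: 30.0
```

Run:
```python
from h import *
tip();go([.509,.216,.10],92.5)
```

```text
t 17.17 tip [0.4246 0.0708 0.0136] yaw 92.7 zx [ 0.004  0.001 -1.   ] F [ 0.5 -1.1  6.5] op 0.567 gf 30.0
shift [-0.305  0.471 -0.287] turn [0.001 0.005 0.004] rows 4.5
```

step_arm([
  [0, 0, -0.03, 0, 0, 0, 1],
  [0, 0, -0.12, 0, 0, 0, 1],
  [0, 0, -0.23, 0, 0, 0, 1],
  [-0.06, 0.1, -0.28, 0, 0, 0, 1],
  [-0.13, 0.2, -0.28, 0, 0, 0, 1],
  [-0.2, 0.3, -0.28, 0, 0, 0, 1],
  [-0.26, 0.4, -0.28, 0, 0, 0, 1],
  [-0.305, 0.471, -0.28, 0, 0, 0, 1],
])

```text
time_s: 17.83
position: [0.5092, 0.2189, 0.1225]
tcp_rot: [[-0.999, -0.047, 0.003], [-0.047, 0.999, 0.002], [-0.003, 0.002, -1.0]]
force: [0.5, -0.8, -6.4]
opening: 0.566
grasp_force: 30.0
```

step_arm([
  [0, 0, 0, 0, 0, 0, 1],
  [0, 0, 0.06, 0, 0, 0, 1],
  [0, 0, 0.12, 0, 0, 0, 1],
  [0, 0, 0.17, 0, 0, 0, 1],
  [0, 0, 0.19, 0, 0, 0, 1],
  [0, 0, 0.2, 0, 0, 0, 1],
  [0, 0, 0.2, 0, 0, 0, 1],
])

```text
time_s: 18.42
position: [0.5079, 0.2161, 0.0617]
tcp_rot: [[-0.999, -0.046, 0.0], [-0.046, 0.999, 0.001], [-0.0, 0.001, -1.0]]
force: [-0.5, 0.0, -5.7]
opening: 0.567
grasp_force: 30.0
```

Run:
```python
from h import *
tip();go([.509,.216,.0286],92.5)
```

```text
t 18.42 tip [0.5079 0.2161 0.0367] yaw 92.7 zx [ 0.     0.001 -1.   ] F [-0.5  0.  -5.7] op 0.567 gf 30.0
shift [-0.004 -0.001  0.027] turn [0.001 0.    0.004] rows 0.2
```

step_arm([
  [-0.004, 0, 0.006, 0, 0, 0, 1],
  [-0.004, 0, 0.012, 0, 0, 0, 1],
  [-0.004, 0, 0.018, 0, 0, 0, 1],
  [-0.004, 0, 0.022, 0, 0, 0, 1],
  [-0.004, 0, 0.024, 0, 0, 0, 1],
  [-0.004, 0, 0.024, 0, 0, 0, 1],
])

```text
time_s: 18.92
position: [0.51, 0.2165, 0.0553]
tcp_rot: [[-0.999, -0.047, 0.003], [-0.047, 0.999, 0.001], [-0.003, 0.001, -1.0]]
force: [-0.4, -0.6, -6.0]
opening: 0.565
grasp_force: 30.0
```

step_arm([
  [0, 0, 0.002, 0, 0, 0, 1],
  [0, 0, 0.004, 0, 0, 0, 1],
  [0, 0, 0.006, 0, 0, 0, 1],
  [0, 0, 0.006, 0, 0, 0, 1],
])

```text
time_s: 19.25
position: [0.5101, 0.2165, 0.0537]
tcp_rot: [[-0.999, -0.047, 0.003], [-0.047, 0.999, 0.001], [-0.003, 0.001, -1.0]]
force: [-0.2, -0.4, -3.7]
opening: 0.564
grasp_force: 30.0
```

Starting to touch (−6 to −3.7 N). I'll go slightly lower, then release.

step_arm([
  [0, 0, 0.001, 0, 0, 0, 1],
  [0, 0, 0.002, 0, 0, 0, 1],
  [0, 0, 0.002, 0, 0, 0, 1],
])

```text
time_s: 19.5
position: [0.5101, 0.2166, 0.0536]
tcp_rot: [[-0.999, -0.047, 0.003], [-0.047, 0.999, 0.001], [-0.003, 0.001, -1.0]]
force: [-1.4, -0.9, 4.6]
opening: 0.566
grasp_force: 30.0
```

step_arm([
  [0, 0, 0, 0, 0, 0, 0.3],
  [0, 0, 0, 0, 0, 0, -0.3],
  [0, 0, 0, 0, 0, 0, -0.7],
  [0, 0, 0, 0, 0, 0, -0.7],
  [0, 0, 0, 0, 0, 0, -0.7],
  [0, 0, 0, 0, 0, 0, -0.7],
])

```text
time_s: 20.0
position: [0.5103, 0.2165, 0.0528]
tcp_rot: [[-0.999, -0.047, 0.003], [-0.047, 0.999, 0.001], [-0.003, 0.001, -1.0]]
force: [-0.5, -0.6, -0.0]
opening: 0.818
grasp_force: 0.0
```

step_arm([
  [0, 0, -0.06, 0, 0, 0, -0.7],
  [0, 0, -0.15, 0, 0, 0, -0.7],
  [0, 0, -0.28, 0, 0, 0, -0.7],
  [0, -0.1, -0.4, 0, 0, 0, -0.7],
  [0.1, -0.25, -0.5, 0, 0, 0, -0.7],
  [0.2, -0.4, -0.5, 0, 0, 0, -0.7],
  [0.2, -0.55, -0.5, 0, 0, 0, -0.7],
  [0.2, -0.65, -0.5, 0, 0, 0, -0.7],
])

```text
time_s: 20.67
position: [0.4588, 0.0402, 0.2026]
tcp_rot: [[-0.999, -0.049, 0.003], [-0.049, 0.999, 0.001], [-0.003, 0.001, -1.0]]
force: [1.0, -0.3, 0.1]
opening: 0.849
grasp_force: 0.0
```

Run:
```python
from h import *
import pickle
tip()
b=cap("top","t9.png");a=cap("scene")
hsv=cv2.cvtColor(b["image"],cv2.COLOR_RGB2HSV);m=np.zeros(hsv.shape[:2],np.uint8)
sl=np.s_[180:270,180:222]
def rc(f,z):
    m[:]=0;m[sl]=f[sl]*255;cs,_=cv2.findContours(m,0,cv2.CHAIN_APPROX_NONE)
    q=np.vstack([c for c in cs if cv2.contourArea(c)>30]);p=np.array([onz(b,u,v,z)[:2] for u,v in q[:,0]],np.float32);return cv2.minAreaRect(p),cv2.boundingRect(q)
print('tmpl',rc((hsv[:,:,1]<60)&(hsv[:,:,2]>130),.015));print('blank',rc(hsv[:,:,1]>75,.01))
sl=np.s_[205:250,186:214]
print('weight',rc(hsv[:,:,2]<105,.06))
P=np.array([proj(b,(.51+.025*np.cos(t),.2165+.025*np.sin(t),z)) for t in np.linspace(0,6.28,60) for z in(.015,.06)]);print('expected weight bbox',P.min(0),P.max(0))
```

```text
t 20.67 tip [0.4588 0.0402 0.1776] yaw 92.8 zx [ 0.003  0.001 -1.   ] F [ 1.  -0.3  0.1] op 0.849 gf 0.0
tmpl (((0.5090372562408447, 0.21586191654205322), (0.15922199189662933, 0.056616514921188354), 3.758316993713379), (190, 199, 22, 57))
blank (((0.5092062950134277, 0.21839776635169983), (0.19811071455478668, 0.0791792944073677), 1.5713856220245361), (186, 192, 29, 71))
weight (((0.508430004119873, 0.21230855584144592), (0.05331757292151451, 0.04922384023666382), 64.42501831054688), (189, 217, 21, 21))
expected weight bbox [187.87184346 216.74289809] [209.19610754 235.41004662]
```

The template hasn't moved, and the weight stands where expected, within 5 mm of the middle. Handing in.

```bash
python3 -c "
from rig import *
print(hand_in())"
```

```text
the job is handed in; nothing more can be done
None
```

The job is handed in at about 21 s: by the last measurements the template lies flat on the blank within about 1 mm and 1–2° of square, and the weight stands within about 5 mm of its middle. The hand-in returned no verdict, and I viewed 11 pictures, one over the limit of 10.

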